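# Transfer the drilling tools to the job rack in reverse order

### The arm

A 6-joint arm with a two-finger parallel gripper is mounted at the origin on the work surface. World frame = base frame: x ahead of the robot, y to its left, z up, the work surface at z = 0. Lengths are in m, angles in rad, forces in N, time in s.
With the tool pointing down it reaches from about 0.225 to 0.875 m from the base axis. Payload 3.4 kg.
Tool frame: the origin (TCP) lies on the mounting face of the last link; the fingertips stand 173 mm ahead of it and the grasp point (between the pads) lies 155 mm ahead of it; x points along the fingers, y is the direction in which the jaws open and shut, and the axes are right-handed (so a half turn about x gives the same grasp; the last joint's range is limited). The gripper opens to 85 mm and grips with 20 to 120 N. Pads are 22 mm wide; open, the fingers measure 114 mm over their backs; the gripper's body (76 mm by 85 mm) begins 54 mm behind the grasp point. The pads swing forward as they close: fully open they stand 13 mm farther back than shut.
Start: joints at [-1.26, 0.276, 1.505, -0, 1.361, -0.121], TCP at [0.241, -0.522, 0.405] pointing down, gripper open.
Joint ranges: [-2.89, 2.89], [-0.75, 2.08], [0.22, 2.7], [-1.18, 4.32], [0.11, 2.71], [-2.7, 2.7]. Speed limits (rad/s): [2.57, 2.57, 3.14, 3.14, 3.14, 3.14].

### API

Orientations are given as a unit quaternion [w, x, y, z].
In Python, from rig import manip gives the robot as it stands.
- The arm moves only by the tool arm_command, never from a script. Its argument "targets" is a list of rows, each an object with "dp": the shift along the tool's x, y, z in m, a list of three; "turn": the turn, a rotation vector about the tool's x, y, z in degrees, a list of three; "grip": the opening, from -1 (shut) to 1 (fully open). In form: [{"dp": [tx, ty, tz], "turn": [wx, wy, wz], "grip": grip}, ...]. A call has 1 to 8 rows; each row shifts and turns the commanded pose from where the row before left it, along the tool's axes as they then stand; what a row does not reach is not made up. A row lasts 1/10 s, in which the tool goes at most 50 mm and 8.59 degrees, less where a joint would pass 70% of its speed; a pose out of reach is approached as far as the arm can. A call with a gripper value outside its range is refused whole. The fingers move at their own pace and stop on an object; "grip_force" is the grip in N (left out, the last holds). Time passes only in rows, so rows that do not move let the fingers close. It gives the time, the measured TCP pose, the force and the opening at its end, in the units of the state.
- manip.get_state(): the state, without advancing time (a new reading comes with each control period).
- manip.get_image(name): name is "scene" or "top" or "wrist"; returns the picture (420x560x3 uint8, red, green, blue); there is no depth.
- manip.calibration(name): a dict with "fx", "fy", "cx", "cy" (pixels), "R" (3x3) and "t" (3): a world point X has camera coordinates R X + t. Camera axes: x right, y down, z forward; pixel columns grow to the right and rows downward; lengths in m; the calibration is good to about 2 mm. A picture is of the moment at which its call begins: read the wrist's pose just before it. calibration takes no time and is no camera call; for the wrist camera it gives the pose at the moment of the call.
- manip.sign_off(): hands the job in, once; it reports no verdict.
The state is a dict: "clock": time; "qpos": joint angles; "qd": joint speeds; "effort": joint torques, N m; "position": TCP position; "ee_rot": TCP orientation; "contact_force": force on the tool from outside, world axes, zero at the start; "moment": the same for the moment, N m; "width": finger opening in m.
Only numpy, scipy, OpenCV 4.12 (cv2) and the standard library are available. Lean on these libraries where they do the work, as an engineer would, in place of code of your own. Each camera call takes 0.05 s, during which the arm holds its last target.

### The job

Move the four drilling tools from the coloured sockets of the dark tray into the four bays of the wooden rack, one to a bay, in reverse left-to-right order: the tool at the left end of the tray goes to the right end of the rack, and so on, as the coloured sockets left behind will show. Stand each tool upright, point up, flat on the floor of its bay: set it down rather than dropping it, and knock none over.

Things in the scene. Friction and masses are not known exactly. Their poses are not given: they have to be found in the camera images.
- center_red (a point): Drilling tool with a red band: a loose upright round aluminium base, 36 mm diameter and 44 mm high with a flat underside, with a red band near its top, and a twist drill bit (12 mm thick steel) standing on it, point up; 66 mm high in all, 0.17 to 0.35 kg. The point is on its axis half-way up, 33 mm above its underside; z runs up the axis. Grip it by the base.
- socket_red: Red square socket fixed on the tray, 66 x 66 mm, in which the red-banded tool stands at the start. Origin: centre of its underside, on the tray's top; its floor, on which the tool stands, is 4 mm above that and its rim 8 mm above; axes parallel to the tray's.
- center_yellow (a point): Drilling tool with a yellow band: a loose upright round aluminium base, 36 mm diameter and 44 mm high with a flat underside, with a yellow band near its top, and a steel countersink cone (28 mm wide) standing on it, point up; 66 mm high in all, 0.17 to 0.35 kg. The point is on its axis half-way up, 33 mm above its underside; z runs up the axis. Grip it by the base.
- socket_yellow: Yellow square socket fixed on the tray, 66 x 66 mm, in which the yellow-banded tool stands at the start. Origin: centre of its underside, on the tray's top; its floor, on which the tool stands, is 4 mm above that and its rim 8 mm above; axes parallel to the tray's.
- center_green (a point): Drilling tool with a green band: a loose upright round aluminium base, 36 mm diameter and 44 mm high with a flat underside, with a green band near its top, and a brass-coloured stepped drill cone (30 mm wide) standing on it, point up; 66 mm high in all, 0.17 to 0.35 kg. The point is on its axis half-way up, 33 mm above its underside; z runs up the axis. Grip it by the base.
- socket_green: Green square socket fixed on the tray, 66 x 66 mm, in which the green-banded tool stands at the start. Origin: centre of its underside, on the tray's top; its floor, on which the tool stands, is 4 mm above that and its rim 8 mm above; axes parallel to the tray's.
- center_blue (a point): Drilling tool with a blue band: a loose upright round aluminium base, 36 mm diameter and 44 mm high with a flat underside, with a blue band near its top, and a dark hole saw with a toothed rim (32 mm wide) standing on it, point up; 66 mm high in all, 0.17 to 0.35 kg. The point is on its axis half-way up, 33 mm above its underside; z runs up the axis. Grip it by the base.
- socket_blue: Blue square socket fixed on the tray, 66 x 66 mm, in which the blue-banded tool stands at the start. Origin: centre of its underside, on the tray's top; its floor, on which the tool stands, is 4 mm above that and its rim 8 mm above; axes parallel to the tray's.
- tray: Dark steel tray, fixed, 80 x 296 mm and 8 mm thick, that carries the four coloured sockets in a row along its y axis, 70 mm apart (at y = 105, 35, -35 and -105 mm; which colour is where differs each time). Origin: centre of its underside, on the table; its y axis points roughly to the robot's left.
- rack: Wooden rack, fixed, 80 x 296 mm, with four open square bays in a row along its y axis, centred at y = 105, 35, -35 and -105 mm (x = 0), empty at the start. Origin: centre of its underside, on the table; its y axis points roughly to the robot's left. The bay floors are 8 mm above the origin, the bays are 64 mm wide along y and 68 mm along x inside, and the low walls round them rise 8 mm above the floor. It stands either to the left or to the right of the tray.

How it is judged:
At the end, for the whole second after the job is handed in: Every tool stands upright (within 0.1 rad) and at rest on the floor of its own rack bay (within 18 mm of the bay centre along each rack axis, 4 mm in height), in the reverse of the order of the matching coloured sockets along the tray (both along y) (x of center_red in the frame of rack between -0.018 and 0.018 m and z of center_red in the frame of rack between 0.037 and 0.045 m and angle between each of center_red, center_yellow, center_green, center_blue's own z axis and vertical below 0.1 rad and linear speed of each of tool_red, tool_yellow, tool_green, tool_blue below 0.02 m/s and ((y of socket_red in the frame of tray between 0.085 and 0.125 m and y of center_red in the frame of rack between -0.123 and -0.087 m) or (y of socket_red in the frame of tray between 0.015 and 0.055 m and y of center_red in the frame of rack between -0.053 and -0.017 m) or (y of socket_red in the frame of tray between -0.055 and -0.015 m and y of center_red in the frame of rack between 0.017 and 0.053 m) or (y of socket_red in the frame of tray between -0.125 and -0.085 m and y of center_red in the frame of rack between 0.087 and 0.123 m)) and x of center_yellow in the frame of rack between -0.018 and 0.018 m and z of center_yellow in the frame of rack between 0.037 and 0.045 m and ((y of socket_yellow in the frame of tray between 0.085 and 0.125 m and y of center_yellow in the frame of rack between -0.123 and -0.087 m) or (y of socket_yellow in the frame of tray between 0.015 and 0.055 m and y of center_yellow in the frame of rack between -0.053 and -0.017 m) or (y of socket_yellow in the frame of tray between -0.055 and -0.015 m and y of center_yellow in the frame of rack between 0.017 and 0.053 m) or (y of socket_yellow in the frame of tray between -0.125 and -0.085 m and y of center_yellow in the frame of rack between 0.087 and 0.123 m)) and x of center_green in the frame of rack between -0.018 and 0.018 m and z of center_green in the frame of rack between 0.037 and 0.045 m and ((y of socket_green in the frame of tray between 0.085 and 0.125 m and y of center_green in the frame of rack between -0.123 and -0.087 m) or (y of socket_green in the frame of tray between 0.015 and 0.055 m and y of center_green in the frame of rack between -0.053 and -0.017 m) or (y of socket_green in the frame of tray between -0.055 and -0.015 m and y of center_green in the frame of rack between 0.017 and 0.053 m) or (y of socket_green in the frame of tray between -0.125 and -0.085 m and y of center_green in the frame of rack between 0.087 and 0.123 m)) and x of center_blue in the frame of rack between -0.018 and 0.018 m and z of center_blue in the frame of rack between 0.037 and 0.045 m and ((y of socket_blue in the frame of tray between 0.085 and 0.125 m and y of center_blue in the frame of rack between -0.123 and -0.087 m) or (y of socket_blue in the frame of tray between 0.015 and 0.055 m and y of center_blue in the frame of rack between -0.053 and -0.017 m) or (y of socket_blue in the frame of tray between -0.055 and -0.015 m and y of center_blue in the frame of rack between 0.017 and 0.053 m) or (y of socket_blue in the frame of tray between -0.125 and -0.085 m and y of center_blue in the frame of rack between 0.087 and 0.123 m))); the robot touches nothing.
It fails at once if a tool is knocked or tipped over (leans more than 0.6 rad) (angle between any of center_red, center_yellow, center_green, center_blue's own z axis and vertical above 0.6 rad).
It fails at once if a tool is dropped or thrown (moves faster than 0.7 m/s with the fingers off it) ((linear speed of tool_red above 0.7 m/s and contact force between the fingers and tool_red below 0.05 N) or (linear speed of tool_yellow above 0.7 m/s and contact force between the fingers and tool_yellow below 0.05 N) or (linear speed of tool_green above 0.7 m/s and contact force between the fingers and tool_green below 0.05 N) or (linear speed of tool_blue above 0.7 m/s and contact force between the fingers and tool_blue below 0.05 N)).
It also fails if it takes over 96 s, if anything falls off the work surface, if the arm or the gripper's body presses on something with over 40 N, if the wrist force passes 120 N, or if a joint passes its speed limit or range.

## Working session

There is one attempt and no reset: what is moved stays moved. The work goes in short steps, Python scripts to look and compute and a tool call to move; the robot and the scene stay as the last step left them, time stands still between calls to the robot, and variables do not carry over. Pictures are saved under pics/ and viewed, and the job is handed in when it is done.

Besides the shell and the picture viewer there is one more tool, called after "Request:" by a JSON object that holds its "fn" and its "kwargs". arm_command: Moves the arm, as the interface text tells. Its arguments: {"type":"object","properties":{"targets":{"type":"array"},"grip_force":{"type":"number"}},"required":["targets"]}

```bash
ls; mkdir -p pics
python3 - <<'E'
from rig import manip
import cv2
s=manip.get_state()
for k,v in s.items(): print(k,v)
for n in("top","scene"):
    im=manip.get_image(n); cv2.imwrite(f"pics/{n}0.png",im[:,:,::-1])
    c=manip.calibration(n); print(n,c)
print(manip.calibration("wrist"))
E
```

```text
pics
clock 0.0
qpos [-1.26000447e+00  2.76614608e-01  1.50615005e+00  2.57829626e-05
  1.36070274e+00 -1.21013248e-01]
qd [ 2.41220526e-03 -8.23157388e-04  1.91364598e-03 -6.90932748e-06
 -2.74939122e-04 -1.36347572e-03]
effort [ 2.20630704e-03 -4.16773975e+01 -2.45805842e+01  6.57841201e-05
  1.09090985e-02 -2.37840254e-05]
position [ 0.24057068 -0.5220207   0.40382149]
ee_rot [-0.15082024 -0.69063637 -0.15214161  0.69074423]
contact_force [-0.1694061   0.23543649 -0.02775587]
moment [ 0.01076767 -0.03023437  0.01681739]
width 0.08536232957344757
top {'fx': 434.31435348740814, 'fy': 434.31435348740814, 'cx': 278.84958219367934, 'cy': 203.55256990511685, 'R': array([[ 0.0133142 , -0.99968649,  0.02120492],
       [-0.98130989, -0.01713507, -0.19166972],
       [ 0.19197298, -0.01825667, -0.98123039]]), 't': array([-0.00681138,  0.51513317,  0.73506398])}
scene {'fx': 494.92417033514243, 'fy': 494.92417033514243, 'cx': 276.8349574238997, 'cy': 210.98348252195038, 'R': array([[-0.59872182,  0.80084146,  0.01360662],
       [ 0.62387287,  0.47693645, -0.61912379],
       [-0.5023095 , -0.36219412, -0.78517551]]), 't': array([ 0.31614005, -0.28637681,  1.44423121])}
{'fx': 293.1271824786389, 'fy': 293.1271824786389, 'cx': 279.1352462138019, 'cy': 210.08930401629272, 'R': array([[ 4.17865342e-01, -9.08508519e-01, -9.09233963e-04],
       [-8.72495593e-01, -4.01579905e-01,  2.78361312e-01],
       [-2.53258754e-01, -1.15524242e-01, -9.60476003e-01]]), 't': array([-0.57502534, -0.0354824 ,  0.3784091 ])}
```

View pics/top0.png

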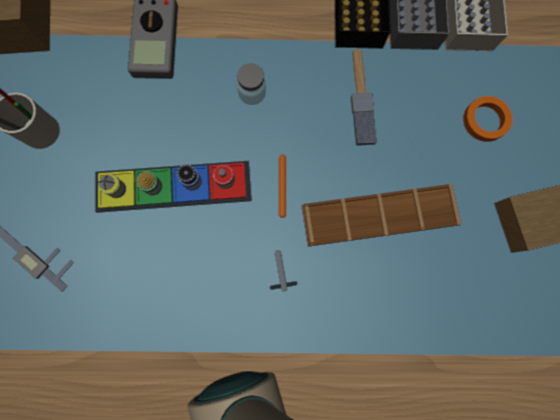

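View pics/scene0.png

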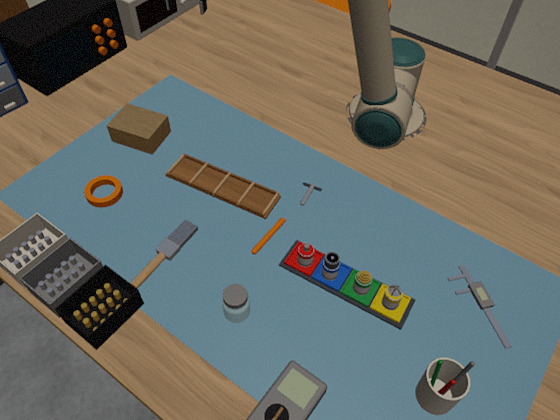

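The tray is on the left with the order yellow, green, blue, red. The rack is on the right and empty. I'll zoom in on corners to measure them.

Run:
```python
import cv2
im=cv2.imread("pics/top0.png")
a=cv2.resize(im[145:225,85:260],None,fx=4.5,fy=4.5,interpolation=cv2.INTER_CUBIC)
b=cv2.resize(im[175:255,295:470],None,fx=4.5,fy=4.5,interpolation=cv2.INTER_CUBIC)
cv2.imwrite("pics/tray0.png",a);cv2.imwrite("pics/rack0.png",b)
```

```text
(no output)
```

View pics/tray0.png

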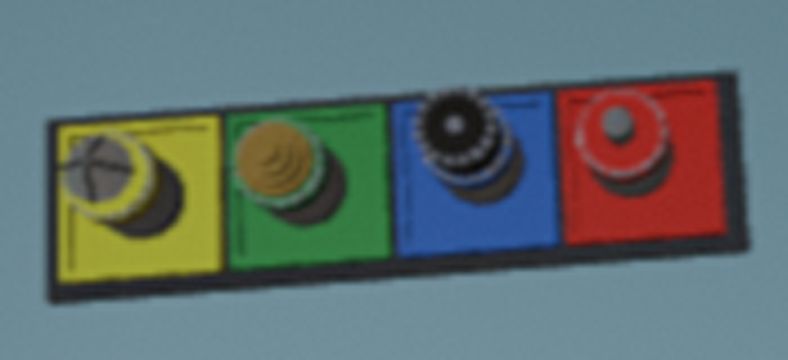

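View pics/rack0.png

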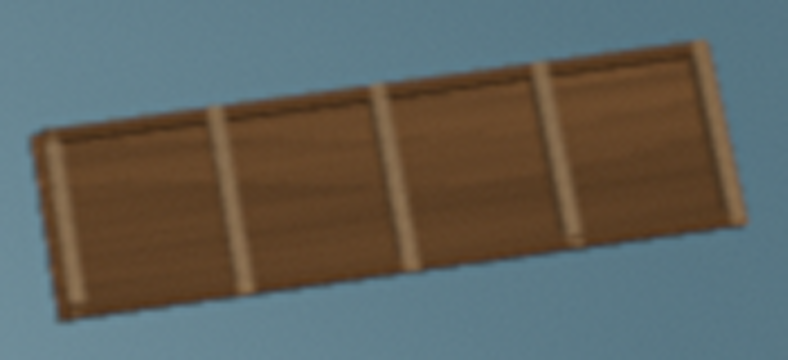

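```bash
cat > h.py <<'E'
import numpy as np
from scipy.optimize import least_squares
def proj(c,X):
    X=np.atleast_2d(X); q=X@c["R"].T+c["t"]
    return np.c_[c["fx"]*q[:,0]/q[:,2]+c["cx"],c["fy"]*q[:,1]/q[:,2]+c["cy"]]
def ray(c,uv,z):
    C=-c["R"].T@c["t"]; d=c["R"].T@np.array([(uv[0]-c["cx"])/c["fx"],(uv[1]-c["cy"])/c["fy"],1])
    return C+d*(z-C[2])/d[2]
def place(p,L):
    L=np.atleast_2d(L);c,s=np.cos(p[2]),np.sin(p[2])
    return np.c_[p[0]+c*L[:,0]-s*L[:,1],p[1]+s*L[:,0]+c*L[:,1],L[:,2]]
def fit(c,L,uv,p0):
    r=least_squares(lambda p:(proj(c,place(p,L))-uv).ravel(),p0)
    return r.x,r.fun.reshape(-1,2)
E
python3 - <<'E'
from rig import manip
from h import *
np.set_printoptions(precision=4,suppress=True)
c=manip.calibration("top"); print("C",-c["R"].T@c["t"])
u=lambda P,o:np.array(o)+(np.array(P,float)+.5)/4.5-.5
Ut=u([(57,126),(58,284),(719,78),(728,235),(49,121),(49,302),(737,72),(748,250)],(85,145))
Lt=[(.033,.138,.016),(-.033,.138,.016),(.033,-.138,.016),(-.033,-.138,.016),(.04,.148,.008),(-.04,.148,.008),(.04,-.148,.008),(-.04,-.148,.008)]
p,r=fit(c,Lt,Ut,[.4,.2,0]);print("tray",p,"\n",r)
t=p
Ur=u([(708,40),(745,225),(213,106),(378,84),(541,63),(245,293),(411,270),(576,245)],(295,175))
Lr=[(.04,-.148,.016),(-.04,-.148,.016)]+[(.04,y,.016) for y in(.07,0,-.07)]+[(-.04,y,.016) for y in(.07,0,-.07)]
p,r=fit(c,Lr,Ur,[.4,-.2,0]);print("rack",p,"\n",r)
for n,P,y in [("y",(112,177),.105),("g",(280,167),.035),("b",(463,143),-.035),("r",(621,135),-.105)]:
    print(n,ray(c,u(P,(85,145)),.056),"socket",place(t,(0,y,.016)))
for y in(.105,.035,-.035,-.105): print(y,place(p,(0,y,0)))
E
```

```text
C [0.3645 0.0154 0.8201]
tray [0.5546 0.2033 0.0934] 
 [[ 0.9326  0.508 ]
 [ 0.7521 -0.4783]
 [-0.6722  0.8292]
 [-0.4148 -0.5064]
 [-0.9578 -0.4449]
 [-0.9756  0.3461]
 [ 0.4844 -0.4994]
 [ 0.8479  0.2287]]
rack [ 0.5055 -0.1939  0.1506] 
 [[ 1.3731 -0.1845]
 [ 2.1401 -0.4168]
 [-0.2399 -0.1312]
 [-0.7672 -0.0085]
 [-1.1354 -0.0705]
 [-0.3125 -0.0197]
 [-0.4248  0.0692]
 [-0.6105  0.6429]]
y [0.5445 0.3055 0.056 ] socket [[0.5448 0.3078 0.016 ]]
g [0.5498 0.2393 0.056 ] socket [[0.5514 0.2381 0.016 ]]
b [0.5611 0.167  0.056 ] socket [[0.5579 0.1684 0.016 ]]
r [0.5656 0.1038 0.056 ] socket [[0.5644 0.0987 0.016 ]]
0.105 [[ 0.4898 -0.0901  0.    ]]
0.035 [[ 0.5003 -0.1593  0.    ]]
-0.035 [[ 0.5108 -0.2285  0.    ]]
-0.105 [[ 0.5213 -0.2977  0.    ]]
```

```bash
cat >> h.py <<'E'
from scipy.spatial.transform import Rotation as Ro
def RT(s):
    q=s["ee_rot"]; return Ro.from_quat([q[1],q[2],q[3],q[0]]).as_matrix()
E
python3 - <<'E'
from rig import manip
from h import *
np.set_printoptions(precision=4,suppress=True)
c=manip.calibration("top")
u=lambda P,o:np.array(o)+(np.array(P,float)+.5)/4.5-.5
Ur=u([(708,40),(745,225),(213,106),(378,84),(541,63),(245,293),(411,270),(576,245)],(295,175))
Lr=[(.04,-.143,.016),(-.04,-.143,.016)]+[(.04,y,.016) for y in(.073,0.003,-.067)]+[(-.04,y,.016) for y in(.073,0.003,-.067)]
Lr=[(.04,-.143,.016),(-.04,-.143,.016)]+[(.04,y,.016) for y in(.07,0.0,-.07)]+[(-.04,y,.016) for y in(.07,0.0,-.07)]
p,r=fit(c,Lr,Ur,[.4,-.2,0]);print("rack",p,"\n",r)
for y in(.105,.035,-.035,-.105): print(y,place(p,(0,y,0)))
s=manip.get_state();R=RT(s);print(R)
for tgt in ([[0,1,0],[0,0,-1],[-1,0,0]],[[0,-1,0],[0,0,1],[-1,0,0]]):
    T=np.array(tgt).astype(float)  # rows world; columns tool axes
    print(T, np.linalg.det(T),"turn",Ro.from_matrix(R.T@T).as_rotvec(degrees=True))
E
```

```text
rack [ 0.5057 -0.1951  0.1494] 
 [[-0.4992  0.1448]
 [ 0.1867 -0.0646]
 [ 0.407  -0.2657]
 [-0.1183 -0.0997]
 [-0.4832 -0.1188]
 [ 0.2955 -0.1538]
 [ 0.1856 -0.02  ]
 [ 0.0037  0.5981]]
0.105 [[ 0.4901 -0.0912  0.    ]]
0.035 [[ 0.5005 -0.1605  0.    ]]
-0.035 [[ 0.5109 -0.2297  0.    ]]
-0.105 [[ 0.5213 -0.2989  0.    ]]
[[-0.0005  0.4186 -0.9082]
 [ 0.0015 -0.9082 -0.4186]
 [-1.     -0.0016 -0.0002]]
[[ 0.  1.  0.]
 [ 0.  0. -1.]
 [-1.  0.  0.]] 1.0 turn [-65.2558  -0.0617   0.0765]
[[ 0. -1.  0.]
 [ 0.  0.  1.]
 [-1.  0.  0.]] 1.0 turn [114.7442   0.0861   0.0695]
```

Request:
{"fn": "arm_command", "kwargs": {"targets": [{"dp": [0,-0.027,-0.035],"turn": [0,0,0],"grip": 1},{"dp": [0,-0.027,-0.035],"turn": [0,0,0],"grip": 1},{"dp": [0,-0.027,-0.035],"turn": [0,0,0],"grip": 1},{"dp": [0,-0.027,-0.035],"turn": [0,0,0],"grip": 1},{"dp": [0,-0.027,-0.035],"turn": [0,0,0],"grip": 1},{"dp": [0,-0.027,-0.035],"turn": [0,0,0],"grip": 1},{"dp": [0,-0.027,-0.035],"turn": [0,0,0],"grip": 1},{"dp": [0,-0.027,-0.035],"turn": [0,0,0],"grip": 1}]}}

```text
clock: 0.9
position: [0.4049, -0.2071, 0.4045]
ee_rot: [-0.151, -0.691, -0.151, 0.691]
contact_force: [0.6, 0.4, -0.5]
width: 0.0857
```

Request:
{"fn": "arm_command", "kwargs": {"targets": [{"dp": [0,0,0],"turn": [-8.15,0,0],"grip": 1},{"dp": [0,0,0],"turn": [-8.15,0,0],"grip": 1},{"dp": [0,0,0],"turn": [-8.15,0,0],"grip": 1},{"dp": [0,0,0],"turn": [-8.15,0,0],"grip": 1},{"dp": [0,0,0],"turn": [-8.15,0,0],"grip": 1},{"dp": [0,0,0],"turn": [-8.15,0,0],"grip": 1},{"dp": [0,0,0],"turn": [-8.15,0,0],"grip": 1},{"dp": [0,0,0],"turn": [-8.15,0,0],"grip": 1}]}}

```text
clock: 1.7
position: [0.4044, -0.2088, 0.4043]
ee_rot: [0.501, 0.499, 0.502, -0.499]
contact_force: [0.0, -0.8, -0.6]
width: 0.0852
```

Run:
```python
from rig import manip
from h import *
np.set_printoptions(precision=4,suppress=True)
s=manip.get_state();print(s["position"],s["qpos"],s["clock"]);R=RT(s);print(R)
c=manip.calibration("wrist");print(-c["R"].T@c["t"])
```

```text
[ 0.4044 -0.2088  0.4043] [-0.6296  0.0942  1.7409 -0.0001  1.3074 -0.6344] 1.7
[[-0.0008  1.      0.0048]
 [ 0.0005  0.0048 -1.    ]
 [-1.     -0.0008 -0.0005]]
[ 0.4046 -0.1387  0.3732]
```

Run:
```python
from rig import manip
import cv2
from h import *
c=manip.calibration("wrist");im=manip.get_image("wrist")
cv2.imwrite("pics/w1.png",im[:,:,::-1])
print(proj(c,place([.5057,-.1951,.1494],[(x,y,.016) for x in(.04,-.04) for y in(.07,0,-.07)])).round(1))
```

```text
[[392.6 108.7]
 [394.8 168.8]
 [396.7 222.7]
 [323.5 119.2]
 [329.3 178.2]
 [334.6 231.2]]
```

View pics/w1.png

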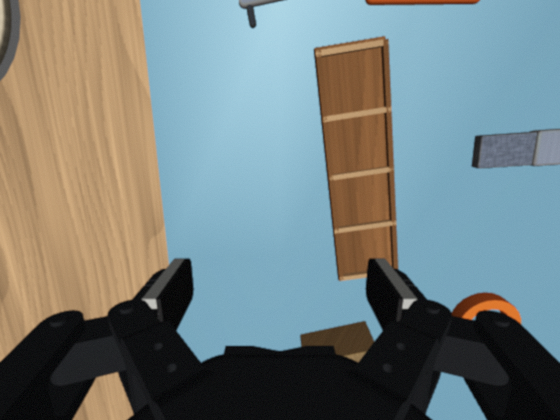

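Request:
{"fn": "arm_command", "kwargs": {"targets": [{"dp": [0,0.019,-0.045],"turn": [0,0,0],"grip": 1},{"dp": [0,0.019,-0.045],"turn": [0,0,0],"grip": 1},{"dp": [0,0.019,-0.045],"turn": [0,0,0],"grip": 1},{"dp": [0,0.019,-0.045],"turn": [0,0,0],"grip": 1},{"dp": [0,0.019,-0.045],"turn": [0,0,0],"grip": 1},{"dp": [0,0.019,-0.045],"turn": [0,0,0],"grip": 1},{"dp": [0,0.019,-0.045],"turn": [0,0,0],"grip": 1},{"dp": [0,0.019,-0.045],"turn": [0,0,0],"grip": 1}]}}

```text
clock: 2.55
position: [0.5572, 0.153, 0.4044]
ee_rot: [-0.499, -0.501, -0.499, 0.501]
contact_force: [0.9, -0.6, 0.7]
width: 0.0854
```

Run:
```python
from rig import manip
import cv2
from h import *
np.set_printoptions(precision=4,suppress=True)
manip.get_image("wrist")
s=manip.get_state();print(s["position"],s["qpos"],s["clock"])
c=manip.calibration("wrist");im=manip.get_image("wrist")
np.savez("w2c.npz",**c)
cv2.imwrite("pics/w2.png",im[:,:,::-1])
P=[(0.5445,0.3055,.056),(0.5498,0.2393,.056),(0.5611,0.167,.056),(0.5656,0.1038,.056)]
print(proj(c,P).round(1))
print(proj(c,place([.5546,.2033,.0934],[(x,y,.016) for x in(.033,-.033) for y in(.138,-.138)])).round(1))
```

```text
[0.5598 0.1591 0.404 ] [0.1549 0.2853 1.4933 0.0078 1.3583 0.153 ] 2.6
[[261.7  46.4]
 [267.9 117.7]
 [278.8 186.6]
 [282.8 240.3]]
[[291.3  16.4]
 [308.5 253.7]
 [230.   23. ]
 [258.9 258. ]]
```

View pics/w2.png

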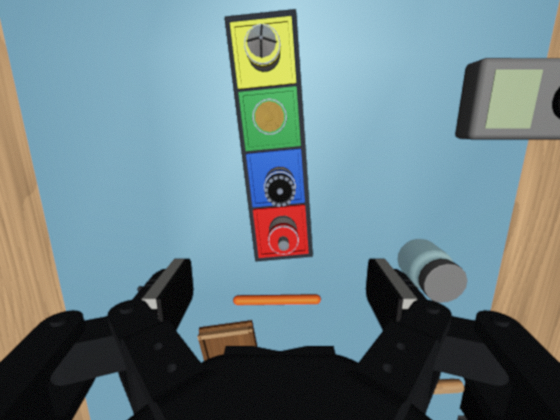

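Run:
```python
from rig import manip
import cv2
from h import *
np.set_printoptions(precision=4,suppress=True)
s=manip.get_state();print(s["position"],s["qd"])
im=cv2.imread("pics/w2.png")
o=np.hstack([cv2.resize(im[y-25:y+25,x-25:x+25],(390,390),interpolation=cv2.INTER_CUBIC) for x,y in[(262,46),(269,117)]])
p=np.hstack([cv2.resize(im[y-25:y+25,x-25:x+25],(390,390),interpolation=cv2.INTER_CUBIC) for x,y in[(279,187),(283,238)]])
o=cv2.resize(np.vstack([o,p]),(600,600));cv2.imwrite("pics/w2z.png",o)
```

```text
[0.5585 0.1559 0.4038] [-0.0671 -0.0379  0.0614 -0.0858  0.0423 -0.0499]
```

View pics/w2z.png

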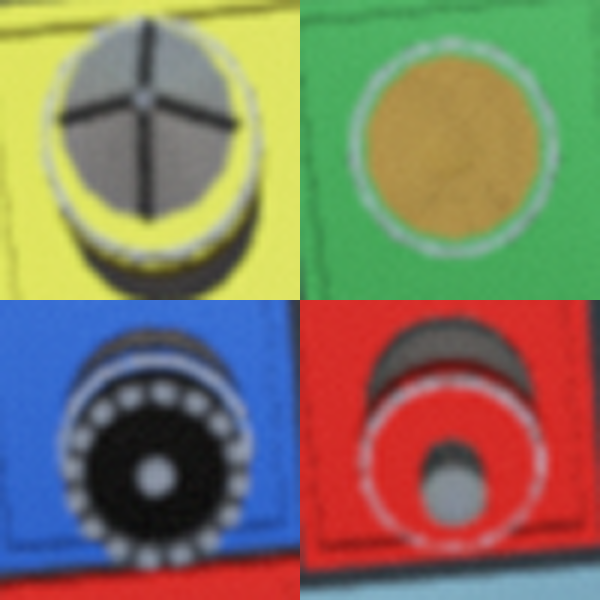

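Run:
```python
from rig import manip
from h import *
np.set_printoptions(precision=4,suppress=True)
c=np.load("w2c.npz")
for n,P in [("y",(262,43.5)),("g",(269.2,116)),("b",(279.3,185.7)),("r",(283.2,239.5))]: print(n,ray(c,P,.056))
# tray outer corners at z=.008
for n,P in [("NL",(225,17)),("NR",(296,10)),("SL",(257,261)),("SR",(312,254))]: print(n,ray(c,P,.008))
print(place([.5546,.2033,.0934],[(-.04,.148,.008),(.04,.148,.008),(-.04,-.148,.008),(.04,-.148,.008)]))
```

```text
y [0.5449 0.308  0.056 ]
g [0.5512 0.241  0.056 ]
b [0.5616 0.168  0.056 ]
r [0.5661 0.1048 0.056 ]
NL [0.5025 0.3458 0.008 ]
NR [0.58   0.3525 0.008 ]
SL [0.5314 0.0547 0.008 ]
SR [0.606  0.0649 0.008 ]
[[0.501  0.3469 0.008 ]
 [0.5806 0.3544 0.008 ]
 [0.5286 0.0522 0.008 ]
 [0.6082 0.0597 0.008 ]]
```

Request:
{"fn": "arm_command", "kwargs": {"targets": [{"dp": [0.026,0.0024,0.012],"turn": [0,0,0],"grip": 1},{"dp": [0.026,0.0024,0.012],"turn": [0,0,0],"grip": 1},{"dp": [0.026,0.0024,0.012],"turn": [0,0,0],"grip": 1},{"dp": [0.026,0.0024,0.012],"turn": [0,0,0],"grip": 1},{"dp": [0,0,0],"turn": [0,0,0],"grip": 1},{"dp": [0,0,0],"turn": [0,0,0],"grip": 1},{"dp": [0,0,0],"turn": [0,0,0],"grip": 1},{"dp": [0,0,0],"turn": [0,0,0],"grip": 1}]}}

```text
clock: 3.45
position: [0.5668, 0.1033, 0.3023]
ee_rot: [0.5, 0.501, 0.499, -0.499]
contact_force: [-0.2, -0.0, 0.1]
width: 0.0852
```

Run:
```python
from rig import manip
from h import *
np.set_printoptions(precision=4,suppress=True)
for i in range(4):
    s=manip.get_state();print(s["position"],s["qd"])
    manip.get_image("wrist") if i%2 else 0
print(RT(s))
```

```text
[0.5668 0.1033 0.3023] [ 0.0018  0.0003  0.0039 -0.0004 -0.0018 -0.    ]
[0.5668 0.1033 0.3023] [ 0.0018  0.0003  0.0039 -0.0004 -0.0018 -0.    ]
[0.5668 0.1034 0.3022] [ 0.0015  0.003   0.0079 -0.0004 -0.0022 -0.0006]
[0.5668 0.1034 0.3022] [ 0.0015  0.003   0.0079 -0.0004 -0.0022 -0.0006]
[[ 0.0028  1.     -0.0008]
 [ 0.0002 -0.0008 -1.    ]
 [-1.      0.0028 -0.0002]]
```

Request:
{"fn": "arm_command", "kwargs": {"targets": [{"dp": [0.02,0,0],"turn": [0,0,0],"grip": 1},{"dp": [0.02,0,0],"turn": [0,0,0],"grip": 1},{"dp": [0.02,0,0],"turn": [0,0,0],"grip": 1},{"dp": [0.02,0,0],"turn": [0,0,0],"grip": 1},{"dp": [0.02,0,0],"turn": [0,0,0],"grip": 1},{"dp": [0.006,-0.001,0],"turn": [0,0,0],"grip": 1},{"dp": [0,0,0],"turn": [0,0,0],"grip": 1},{"dp": [0,0,0],"turn": [0,0,0],"grip": 1}], "grip_force": 60}}

```text
clock: 4.35
position: [0.5659, 0.1031, 0.1956]
ee_rot: [0.5, 0.501, 0.499, -0.5]
contact_force: [0.5, 0.1, -0.4]
width: 0.0851
```

Run:
```python
from rig import manip
import cv2
for n in("scene","wrist"): cv2.imwrite(f"pics/{n}3.png",manip.get_image(n)[:,:,::-1])
a=cv2.imread("pics/scene3.png")[200:340,240:440]; cv2.imwrite("pics/scene3z.png",cv2.resize(a,None,fx=4,fy=4))
```

```text
(no output)
```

View pics/scene3z.png

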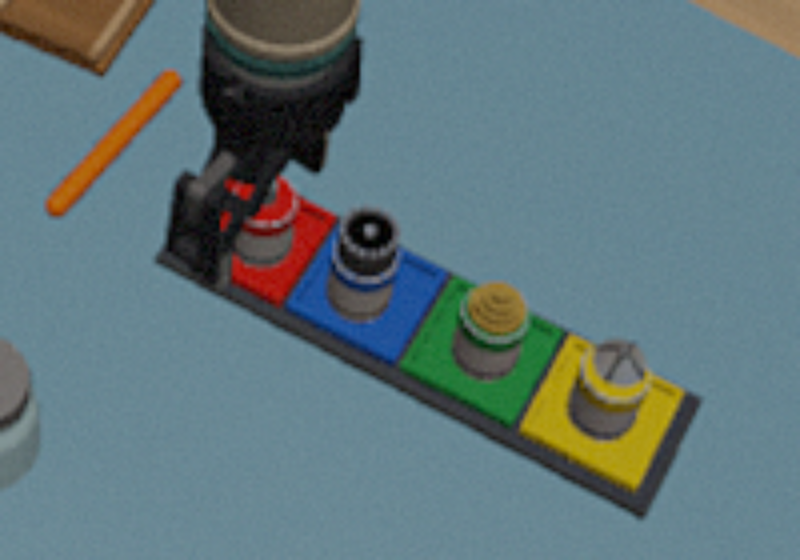

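View pics/wrist3.png

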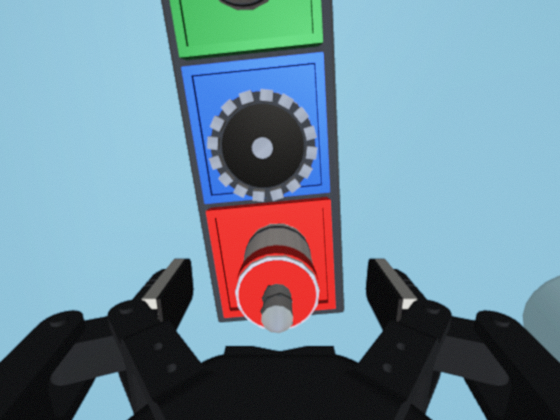

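The red tool stands between the pads: its ring centre is at (278,294) in the wrist picture and the fingers are symmetric around column 279. I'll close the gripper now.

Request:
{"fn": "arm_command", "kwargs": {"targets": [{"dp": [0,0,0],"turn": [0,0,0],"grip": -0.3},{"dp": [0,0,0],"turn": [0,0,0],"grip": -0.6},{"dp": [0,0,0],"turn": [0,0,0],"grip": -1},{"dp": [0,0,0],"turn": [0,0,0],"grip": -1},{"dp": [0,0,0],"turn": [0,0,0],"grip": -1},{"dp": [0,0,0],"turn": [0,0,0],"grip": -1},{"dp": [0,0,0],"turn": [0,0,0],"grip": -1},{"dp": [0,0,0],"turn": [0,0,0],"grip": -1}]}}

```text
clock: 5.25
position: [0.5656, 0.103, 0.1952]
ee_rot: [0.5, 0.5, 0.5, -0.5]
contact_force: [-0.4, 0.6, 5.9]
width: 0.0348
```

Run:
```python
from rig import manip
import cv2
s=manip.get_state();print(s["position"],s["width"],s["contact_force"],s["clock"])
cv2.imwrite(f"pics/wrist4.png",manip.get_image("wrist")[:,:,::-1])
```

```text
[0.56560887 0.10295269 0.19517897] 0.03475292294334928 [-0.38052342  0.60197413  5.9220691 ] 5.25
```

View pics/wrist4.png

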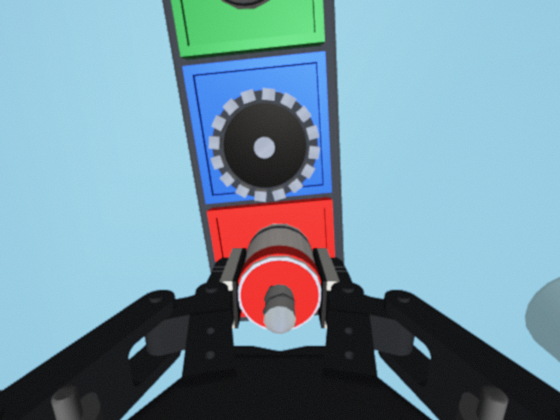

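Request:
{"fn": "arm_command", "kwargs": {"targets": [{"dp": [-0.01,0,0],"turn": [0,0,0],"grip": -1},{"dp": [-0.02,0,0],"turn": [0,0,0],"grip": -1},{"dp": [-0.03,0,0],"turn": [0,0,0],"grip": -1},{"dp": [-0.03,0,0],"turn": [0,0,0],"grip": -1},{"dp": [-0.02,0,0],"turn": [0,0,0],"grip": -1},{"dp": [0,0,0],"turn": [0,0,0],"grip": -1}]}}

```text
clock: 5.9
position: [0.5664, 0.103, 0.3077]
ee_rot: [0.501, 0.502, 0.498, -0.499]
contact_force: [0.0, 0.7, -1.6]
width: 0.0342
```

```bash
cat > look.py <<'E'
import sys,cv2
from rig import manip
from h import *
np.set_printoptions(precision=4,suppress=True)
n=sys.argv[1]
cv2.imwrite(f"pics/{n}.png",manip.get_image("wrist")[:,:,::-1])
s=manip.get_state();print(s["position"],s["width"],s["contact_force"],s["clock"]);print(RT(s))
if len(sys.argv)>2:
    t=np.array([float(v) for v in sys.argv[2:5]]); print("dp",RT(s).T@(t-s["position"]))
E
python3 look.py wrist5 .4901 -.092 .305
```

```text
[0.5657 0.103  0.3057] 0.03453266478204185 [-0.4133 -0.4873 -2.8189] 5.95
[[ 0.0026  1.     -0.001 ]
 [ 0.0001 -0.001  -1.    ]
 [-1.      0.0026 -0.0001]]
dp [ 0.0005 -0.0754  0.195 ]
```

View pics/wrist5.png

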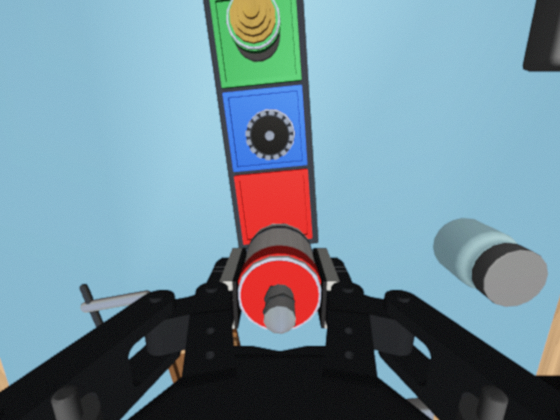

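Request:
{"fn": "arm_command", "kwargs": {"targets": [{"dp": [0,-0.006,0.016],"turn": [0,0,0],"grip": -1},{"dp": [0,-0.014,0.035],"turn": [0,0,0],"grip": -1},{"dp": [0,-0.014,0.037],"turn": [0,0,0],"grip": -1},{"dp": [0,-0.014,0.037],"turn": [0,0,0],"grip": -1},{"dp": [0,-0.014,0.037],"turn": [0,0,0],"grip": -1},{"dp": [0,-0.009,0.023],"turn": [0,0,0],"grip": -1},{"dp": [0,-0.004,0.01],"turn": [0,0,0],"grip": -1},{"dp": [0,0,0],"turn": [0,0,0],"grip": -1}]}}

```text
clock: 6.75
position: [0.4892, -0.0931, 0.3035]
ee_rot: [-0.498, -0.5, -0.5, 0.501]
contact_force: [0.5, 0.1, -2.1]
width: 0.0349
```

Request:
{"fn": "arm_command", "kwargs": {"targets": [{"dp": [0.015,0,0],"turn": [0,0,0],"grip": -1},{"dp": [0.02,0,0],"turn": [0,0,0],"grip": -1},{"dp": [0.015,0,0],"turn": [0,0,0],"grip": -1},{"dp": [0,0,0],"turn": [0,0,0],"grip": -1},{"dp": [0,0,0],"turn": [0,0,0],"grip": -1}]}}

```text
clock: 7.25
position: [0.4905, -0.0912, 0.2544]
ee_rot: [0.5, 0.5, 0.5, -0.5]
contact_force: [0.2, -0.6, -1.8]
width: 0.0347
```

```bash
python3 look.py wrist6 .4901 -.092 .191
```

```text
[ 0.4908 -0.0914  0.255 ] 0.03464465451159584 [ 0.4988  0.5324 -1.637 ] 7.3
[[ 0.0006  1.     -0.0001]
 [ 0.     -0.0001 -1.    ]
 [-1.      0.0006 -0.    ]]
dp [ 0.064  -0.0007  0.0006]
```

View pics/wrist6.png

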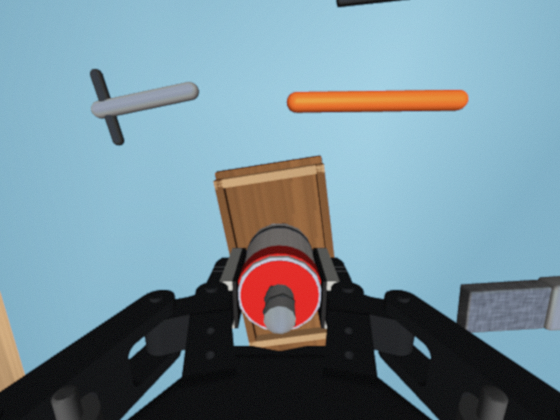

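Request:
{"fn": "arm_command", "kwargs": {"targets": [{"dp": [0.015,0,0],"turn": [0,0,0],"grip": -1},{"dp": [0.015,0,0],"turn": [0,0,0],"grip": -1},{"dp": [0.015,0,0],"turn": [0,0,0],"grip": -1},{"dp": [0.01,0,0],"turn": [0,0,0],"grip": -1},{"dp": [0.004,0,0],"turn": [0,0,0],"grip": -1},{"dp": [0.002,0,0],"turn": [0,0,0],"grip": -1},{"dp": [0.001,0,0],"turn": [0,0,0],"grip": -1},{"dp": [0,0,0],"turn": [0,0,0],"grip": -1}]}}

```text
clock: 8.1
position: [0.4905, -0.0921, 0.1931]
ee_rot: [0.5, 0.5, 0.499, -0.5]
contact_force: [0.7, 0.5, -2.3]
width: 0.0345
```

```bash
python3 look.py wrist7 .4901 -.092 .191
```

```text
[ 0.4905 -0.092   0.1931] 0.03464689792228555 [ 0.5294 -0.2384 -2.0794] 8.15
[[ 0.0009  1.     -0.001 ]
 [-0.0004 -0.001  -1.    ]
 [-1.      0.0009  0.0004]]
dp [ 0.0021 -0.0004 -0.    ]
```

View pics/wrist7.png

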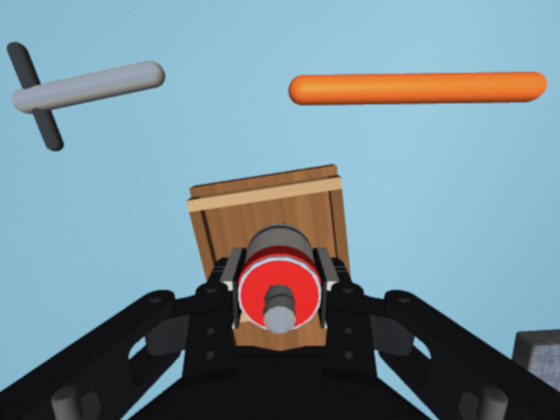

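Request:
{"fn": "arm_command", "kwargs": {"targets": [{"dp": [0.001,0,0],"turn": [0,0,0],"grip": -1},{"dp": [0.001,0,0],"turn": [0,0,0],"grip": -1},{"dp": [0.0005,0,0],"turn": [0,0,0],"grip": -1},{"dp": [0,0,0],"turn": [0,0,0],"grip": -1},{"dp": [0,0,0],"turn": [0,0,0],"grip": -1}]}}

```text
clock: 8.65
position: [0.4904, -0.092, 0.1912]
ee_rot: [0.5, 0.5, 0.499, -0.5]
contact_force: [-1.2, 1.3, 6.1]
width: 0.0344
```

Request:
{"fn": "arm_command", "kwargs": {"targets": [{"dp": [0,0,0],"turn": [0,0,0],"grip": 0.0},{"dp": [0,0,0],"turn": [0,0,0],"grip": 0.3},{"dp": [0,0,0],"turn": [0,0,0],"grip": 0.6},{"dp": [0,0,0],"turn": [0,0,0],"grip": 1},{"dp": [0,0,0],"turn": [0,0,0],"grip": 1},{"dp": [0,0,0],"turn": [0,0,0],"grip": 1}]}}

```text
clock: 9.25
position: [0.4903, -0.092, 0.1901]
ee_rot: [-0.5, -0.5, -0.5, 0.5]
contact_force: [0.1, -0.4, 1.3]
width: 0.0854
```

```bash
python3 look.py wrist8
```

```text
[ 0.4903 -0.092   0.1901] 0.08526309600447546 [-0.3828 -0.6197 -0.1248] 9.3
[[-0.0001  1.     -0.0011]
 [-0.     -0.0011 -1.    ]
 [-1.     -0.0001  0.    ]]
```

View pics/wrist8.png

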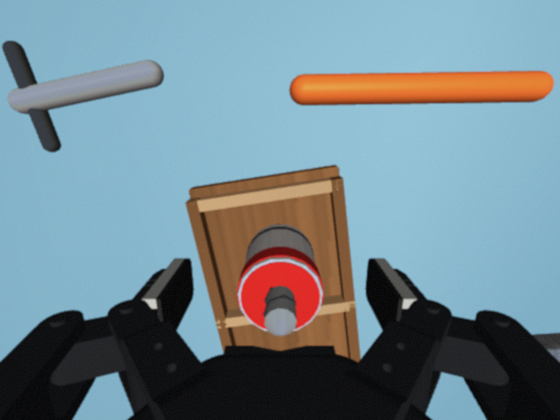

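Request:
{"fn": "arm_command", "kwargs": {"targets": [{"dp": [-0.015,0,0],"turn": [0,0,0],"grip": 1},{"dp": [-0.03,0,0],"turn": [0,0,0],"grip": 1},{"dp": [-0.035,0,0],"turn": [0,0,0],"grip": 1},{"dp": [-0.025,0.009,-0.035],"turn": [0,0,0],"grip": 1},{"dp": [0,0.014,-0.045],"turn": [0,0,0],"grip": 1},{"dp": [0,0.014,-0.045],"turn": [0,0,0],"grip": 1},{"dp": [0,0.012,-0.045],"turn": [0,0,0],"grip": 1},{"dp": [0,0.012,-0.045],"turn": [0,0,0],"grip": 1}]}}

```text
clock: 10.1
position: [0.5517, 0.1247, 0.2953]
ee_rot: [0.5, 0.5, 0.5, -0.5]
contact_force: [0.7, 0.2, 0.7]
width: 0.0856
```

Request:
{"fn": "arm_command", "kwargs": {"targets": [{"dp": [0,0.01,-0.03],"turn": [0,0,0],"grip": 1},{"dp": [0,0,-0.015],"turn": [0,0,0],"grip": 1},{"dp": [0,0,0],"turn": [0,0,0],"grip": 1},{"dp": [0,0,0],"turn": [0,0,0],"grip": 1},{"dp": [0,0,0],"turn": [0,0,0],"grip": 1}]}}

```text
clock: 10.6
position: [0.5611, 0.1665, 0.2951]
ee_rot: [-0.499, -0.5, -0.499, 0.501]
contact_force: [-0.3, -0.5, 0.3]
width: 0.0853
```

```bash
python3 look.py wrist9 .5613 .1670 .196
python3 - <<'E'
from rig import manip
from h import *
c=manip.calibration("wrist");print(proj(c,[(.5613,.1675,.056),(.5505,.240,.056),(.5447,.307,.056)]).round(1))
E
```

```text
[0.5613 0.1664 0.2952] 0.08546764337823816 [-1.0482 -0.0344  0.1017] 10.65
[[-0.0005  1.     -0.0027]
 [-0.0007 -0.0027 -1.    ]
 [-1.     -0.0005  0.0007]]
dp [ 0.0992  0.0001 -0.0006]
[[278.8 220.9]
 [262.5 119.4]
 [250.9   5.3]]
```

View pics/wrist9.png

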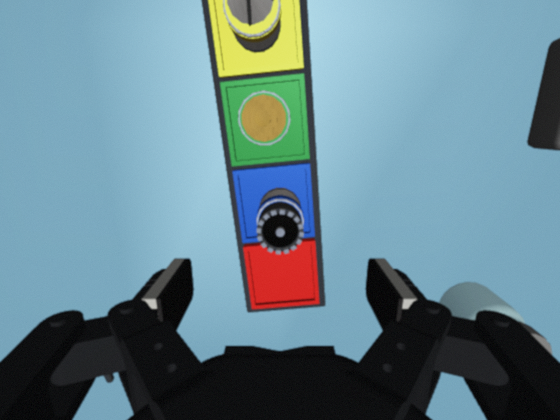

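Request:
{"fn": "arm_command", "kwargs": {"targets": [{"dp": [0.02,0,0],"turn": [0,0,0],"grip": 1},{"dp": [0.025,0,0],"turn": [0,0,0],"grip": 1},{"dp": [0.025,0,0],"turn": [0,0,0],"grip": 1},{"dp": [0.02,0,0],"turn": [0,0,0],"grip": 1},{"dp": [0.009,0,0],"turn": [0,0,0],"grip": 1},{"dp": [0,0,0],"turn": [0,0,0],"grip": 1},{"dp": [0,0,0],"turn": [0,0,0],"grip": 1}]}}

```text
clock: 11.35
position: [0.562, 0.1675, 0.1969]
ee_rot: [0.5, 0.501, 0.499, -0.5]
contact_force: [-0.6, 0.5, -0.0]
width: 0.0855
```

```bash
python3 look.py wrist10 .5613 .1670 .196
```

```text
[0.5622 0.1676 0.1973] 0.08513242283659085 [ 0.0603 -0.297  -0.3877] 11.4
[[ 0.0021  1.     -0.0016]
 [ 0.0002 -0.0016 -1.    ]
 [-1.      0.0021 -0.0002]]
dp [ 0.0013 -0.0009  0.0006]
```

View pics/wrist10.png

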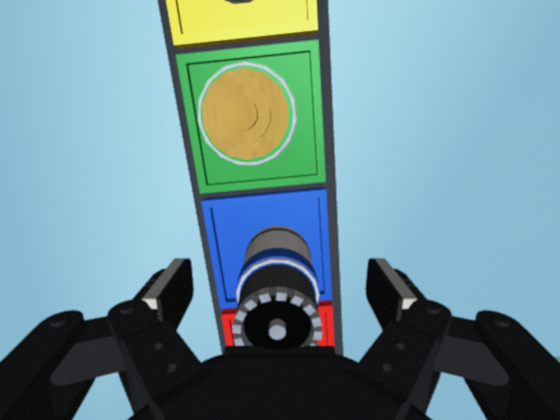

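Blue is centred between the pads (columns 238–318). I'll close and lift.

Request:
{"fn": "arm_command", "kwargs": {"targets": [{"dp": [0.001,0,0],"turn": [0,0,0],"grip": -0.3},{"dp": [0,0,0],"turn": [0,0,0],"grip": -0.6},{"dp": [0,0,0],"turn": [0,0,0],"grip": -1},{"dp": [0,0,0],"turn": [0,0,0],"grip": -1},{"dp": [0,0,0],"turn": [0,0,0],"grip": -1},{"dp": [0,0,0],"turn": [0,0,0],"grip": -1},{"dp": [0,0,0],"turn": [0,0,0],"grip": -1}]}}

```text
clock: 12.1
position: [0.5617, 0.168, 0.1958]
ee_rot: [0.5, 0.501, 0.5, -0.5]
contact_force: [-0.5, 0.3, 5.3]
width: 0.0343
```

Request:
{"fn": "arm_command", "kwargs": {"targets": [{"dp": [-0.01,0,0],"turn": [0,0,0],"grip": -1},{"dp": [-0.02,0,0],"turn": [0,0,0],"grip": -1},{"dp": [-0.03,0,0],"turn": [0,0,0],"grip": -1},{"dp": [-0.03,0,0],"turn": [0,0,0],"grip": -1},{"dp": [-0.02,0,0],"turn": [0,0,0],"grip": -1},{"dp": [0,0,0],"turn": [0,0,0],"grip": -1}]}}

```text
clock: 12.7
position: [0.5624, 0.1681, 0.3082]
ee_rot: [0.501, 0.502, 0.498, -0.498]
contact_force: [0.9, 1.2, -2.5]
width: 0.0343
```

```bash
python3 look.py wrist11 .5005 -.1605 .305
```

```text
[0.5617 0.168  0.3062] 0.03491779600105057 [ 0.2923 -0.6699 -2.7458] 12.75
[[ 0.0026  1.     -0.001 ]
 [ 0.0003 -0.001  -1.    ]
 [-1.      0.0026 -0.0003]]
dp [ 0.001  -0.0609  0.3285]
```

View pics/wrist11.png

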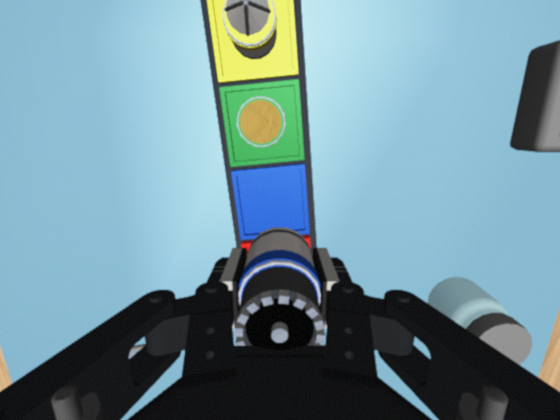

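Request:
{"fn": "arm_command", "kwargs": {"targets": [{"dp": [0,-0.004,0.02],"turn": [0,0,0],"grip": -1},{"dp": [0,-0.007,0.04],"turn": [0,0,0],"grip": -1},{"dp": [0,-0.009,0.045],"turn": [0,0,0],"grip": -1},{"dp": [0,-0.009,0.045],"turn": [0,0,0],"grip": -1},{"dp": [0,-0.009,0.045],"turn": [0,0,0],"grip": -1},{"dp": [0,-0.009,0.045],"turn": [0,0,0],"grip": -1},{"dp": [0,-0.008,0.045],"turn": [0,0,0],"grip": -1},{"dp": [0,-0.005,0.03],"turn": [0,0,0],"grip": -1}]}}

```text
clock: 13.55
position: [0.4997, -0.1494, 0.3033]
ee_rot: [-0.498, -0.5, -0.5, 0.501]
contact_force: [0.9, 0.6, -2.9]
width: 0.0345
```

Request:
{"fn": "arm_command", "kwargs": {"targets": [{"dp": [0,-0.001,0.0135],"turn": [0,0,0],"grip": -1},{"dp": [0,0,0],"turn": [0,0,0],"grip": -1},{"dp": [0.02,0,0],"turn": [0,0,0],"grip": -1},{"dp": [0.02,0,0],"turn": [0,0,0],"grip": -1},{"dp": [0.015,0,0],"turn": [0,0,0],"grip": -1},{"dp": [0,0,0],"turn": [0,0,0],"grip": -1},{"dp": [0,0,0],"turn": [0,0,0],"grip": -1}]}}

```text
clock: 14.25
position: [0.5004, -0.1592, 0.2499]
ee_rot: [0.5, 0.5, 0.501, -0.5]
contact_force: [-0.5, 0.6, -2.0]
width: 0.0348
```

```bash
python3 look.py wrist12 .5005 -.1605 .1915
```

```text
[ 0.5006 -0.1596  0.2505] 0.03427200525937556 [-0.8889 -0.8943 -2.2379] 14.3
[[ 0.0004  1.      0.0002]
 [ 0.0002  0.0002 -1.    ]
 [-1.      0.0004 -0.0002]]
dp [ 0.059  -0.0002  0.0009]
```

View pics/wrist12.png

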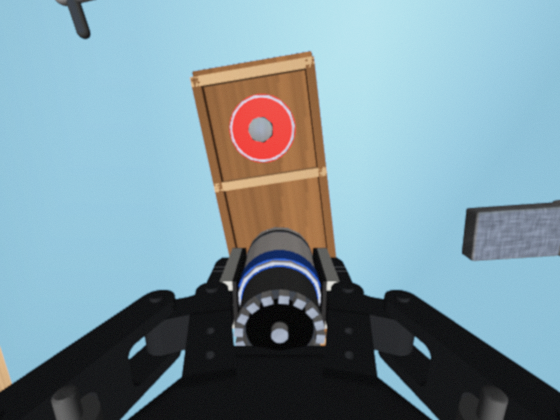

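Request:
{"fn": "arm_command", "kwargs": {"targets": [{"dp": [0.015,0,0.001],"turn": [0,0,0],"grip": -1},{"dp": [0.015,0,0],"turn": [0,0,0],"grip": -1},{"dp": [0.015,0,0],"turn": [0,0,0],"grip": -1},{"dp": [0.008,0,0],"turn": [0,0,0],"grip": -1},{"dp": [0.003,0,0],"turn": [0,0,0],"grip": -1},{"dp": [0.001,0,0],"turn": [0,0,0],"grip": -1},{"dp": [0,0,0],"turn": [0,0,0],"grip": -1},{"dp": [0,0,0],"turn": [0,0,0],"grip": -1}]}}

```text
clock: 15.1
position: [0.5005, -0.1616, 0.1939]
ee_rot: [0.5, 0.5, 0.499, -0.5]
contact_force: [0.7, 0.1, -1.5]
width: 0.0345
```

Request:
{"fn": "arm_command", "kwargs": {"targets": [{"dp": [0.001,0,0],"turn": [0,0,0],"grip": -1},{"dp": [0.001,0,0],"turn": [0,0,0],"grip": -1},{"dp": [0.0006,0,0],"turn": [0,0,0],"grip": -1},{"dp": [0,0,0],"turn": [0,0,0],"grip": -1},{"dp": [0,0,0],"turn": [0,0,0],"grip": -1}]}}

```text
clock: 15.6
position: [0.5003, -0.1616, 0.1918]
ee_rot: [0.5, 0.5, 0.499, -0.5]
contact_force: [-1.2, 1.1, 6.8]
width: 0.0348
```

Contact at +6.8 N, so blue is seated. I'll release it.

Request:
{"fn": "arm_command", "kwargs": {"targets": [{"dp": [0,0,0],"turn": [0,0,0],"grip": 0.0},{"dp": [0,0,0],"turn": [0,0,0],"grip": 0.3},{"dp": [0,0,0],"turn": [0,0,0],"grip": 0.6},{"dp": [0,0,0],"turn": [0,0,0],"grip": 1},{"dp": [0,0,0],"turn": [0,0,0],"grip": 1},{"dp": [0,0,0],"turn": [0,0,0],"grip": 1}]}}

```text
clock: 16.2
position: [0.5002, -0.1615, 0.1905]
ee_rot: [-0.5, -0.5, -0.5, 0.5]
contact_force: [-0.2, 0.1, -0.1]
width: 0.0853
```

```bash
python3 look.py wrist13 .5513 .2402 .295
```

```text
[ 0.5002 -0.1615  0.1905] 0.08543919358091567 [0.0858 0.5725 0.1598] 16.25
[[-0.0001  1.     -0.001 ]
 [-0.     -0.001  -1.    ]
 [-1.     -0.0001  0.    ]]
dp [-0.1045  0.0507 -0.4017]
```

View pics/wrist13.png

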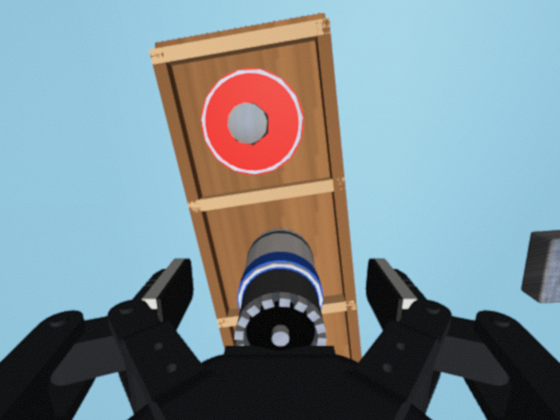

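Request:
{"fn": "arm_command", "kwargs": {"targets": [{"dp": [-0.015,0,0],"turn": [0,0,0],"grip": 1},{"dp": [-0.03,0,0],"turn": [0,0,0],"grip": 1},{"dp": [-0.035,0,0],"turn": [0,0,0],"grip": 1},{"dp": [-0.025,0.003,-0.03],"turn": [0,0,0],"grip": 1},{"dp": [0,0.006,-0.045],"turn": [0,0,0],"grip": 1},{"dp": [0,0.006,-0.045],"turn": [0,0,0],"grip": 1},{"dp": [0,0.006,-0.045],"turn": [0,0,0],"grip": 1},{"dp": [0,0.006,-0.045],"turn": [0,0,0],"grip": 1}]}}

```text
clock: 17.05
position: [0.5273, 0.0501, 0.2958]
ee_rot: [0.5, 0.5, 0.499, -0.5]
contact_force: [1.0, 0.1, -0.1]
width: 0.0854
```

Request:
{"fn": "arm_command", "kwargs": {"targets": [{"dp": [0,0.006,-0.045],"turn": [0,0,0],"grip": 1},{"dp": [0,0.006,-0.045],"turn": [0,0,0],"grip": 1},{"dp": [0,0.006,-0.045],"turn": [0,0,0],"grip": 1},{"dp": [0,0.004,-0.035],"turn": [0,0,0],"grip": 1},{"dp": [0,0.002,-0.022],"turn": [0,0,0],"grip": 1},{"dp": [0,0,0],"turn": [0,0,0],"grip": 1},{"dp": [0,0,0],"turn": [0,0,0],"grip": 1},{"dp": [0,0,0],"turn": [0,0,0],"grip": 1}]}}

```text
clock: 17.85
position: [0.5514, 0.2395, 0.2954]
ee_rot: [-0.5, -0.5, -0.5, 0.501]
contact_force: [0.1, -0.9, -0.3]
width: 0.0857
```

```bash
python3 look.py wrist14 .5513 .2402 .196;python3 - <<'E'
from rig import manip
from h import *
c=manip.calibration("wrist");print(proj(c,[(.5513,.2405,.056),(.5447,.307,.056)]).round(1))
E
```

```text
[0.5515 0.2393 0.2955] 0.08506957334812228 [-0.1304 -0.0923 -0.6499] 17.9
[[-0.0005  1.     -0.0022]
 [-0.0007 -0.0022 -1.    ]
 [-1.     -0.0005  0.0007]]
dp [ 0.0995 -0.0002 -0.001 ]
[[278.5 220.6]
 [268.5 128.4]]
```

View pics/wrist14.png

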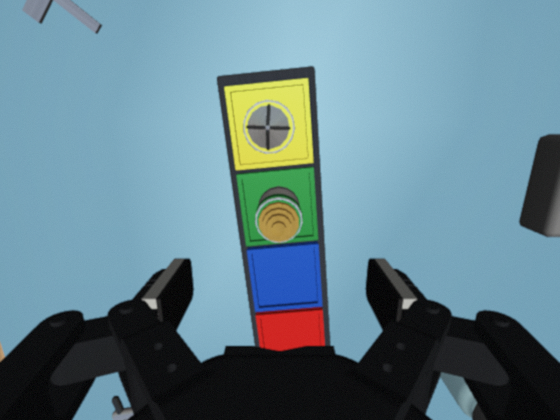

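Request:
{"fn": "arm_command", "kwargs": {"targets": [{"dp": [0.02,0,-0.0005],"turn": [0,0,0],"grip": 1},{"dp": [0.025,0,-0.0005],"turn": [0,0,0],"grip": 1},{"dp": [0.025,0,0],"turn": [0,0,0],"grip": 1},{"dp": [0.02,0,0],"turn": [0,0,0],"grip": 1},{"dp": [0.01,0,0],"turn": [0,0,0],"grip": 1},{"dp": [0,0,0],"turn": [0,0,0],"grip": 1},{"dp": [0,0,0],"turn": [0,0,0],"grip": 1}]}}

```text
clock: 18.6
position: [0.5521, 0.241, 0.1963]
ee_rot: [0.5, 0.501, 0.499, -0.5]
contact_force: [0.5, 0.3, -0.3]
width: 0.0859
```

```bash
python3 look.py wrist15 .5513 .2402 .196
```

```text
[0.5523 0.2412 0.1967] 0.08526639426313179 [ 0.0643 -0.6879 -0.5678] 18.65
[[ 0.002   1.     -0.0016]
 [ 0.0005 -0.0016 -1.    ]
 [-1.      0.002  -0.0005]]
dp [ 0.0007 -0.001   0.001 ]
```

View pics/wrist15.png

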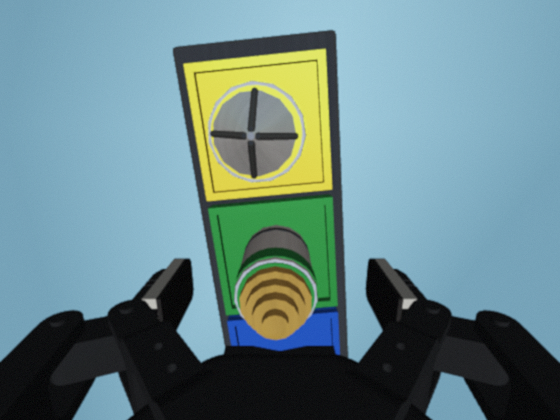

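Request:
{"fn": "arm_command", "kwargs": {"targets": [{"dp": [0.0005,-0.001,0],"turn": [0,0,0],"grip": -0.3},{"dp": [0,0,0],"turn": [0,0,0],"grip": -0.6},{"dp": [0,0,0],"turn": [0,0,0],"grip": -1},{"dp": [0,0,0],"turn": [0,0,0],"grip": -1},{"dp": [0,0,0],"turn": [0,0,0],"grip": -1},{"dp": [0,0,0],"turn": [0,0,0],"grip": -1},{"dp": [0,0,0],"turn": [0,0,0],"grip": -1}]}}

```text
clock: 19.35
position: [0.5508, 0.2416, 0.1958]
ee_rot: [0.5, 0.501, 0.5, -0.5]
contact_force: [-0.0, -0.4, 5.2]
width: 0.0343
```

Request:
{"fn": "arm_command", "kwargs": {"targets": [{"dp": [-0.01,0,0],"turn": [0,0,0],"grip": -1},{"dp": [-0.02,0,0],"turn": [0,0,0],"grip": -1},{"dp": [-0.03,0,0],"turn": [0,0,0],"grip": -1},{"dp": [-0.03,0,0],"turn": [0,0,0],"grip": -1},{"dp": [-0.02,0,0],"turn": [0,0,0],"grip": -1},{"dp": [0,0,0],"turn": [0,0,0],"grip": -1}]}}

```text
clock: 19.95
position: [0.5515, 0.2418, 0.3083]
ee_rot: [0.501, 0.502, 0.499, -0.498]
contact_force: [0.2, 0.0, -2.5]
width: 0.0348
```

```bash
python3 look.py wrist16 .5109 -.2300 .305
```

```text
[0.5508 0.2415 0.3062] 0.034768637863608086 [-0.1174  0.1713 -3.3036] 20.0
[[ 0.0025  1.     -0.0009]
 [ 0.0007 -0.0009 -1.    ]
 [-1.      0.0025 -0.0007]]
dp [ 0.0007 -0.0394  0.4716]
```

View pics/wrist16.png

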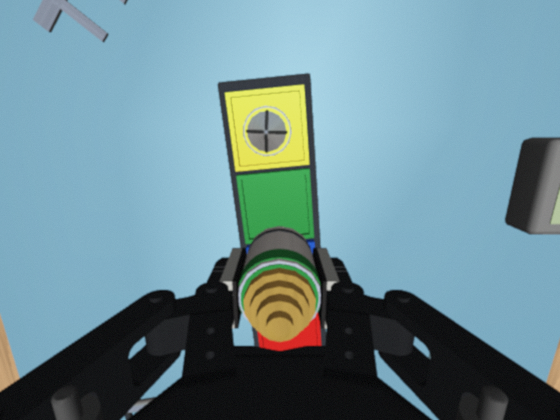

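Request:
{"fn": "arm_command", "kwargs": {"targets": [{"dp": [0,-0.002,0.02],"turn": [0,0,0],"grip": -1},{"dp": [0,-0.003,0.04],"turn": [0,0,0],"grip": -1},{"dp": [0,-0.004,0.045],"turn": [0,0,0],"grip": -1},{"dp": [0,-0.004,0.045],"turn": [0,0,0],"grip": -1},{"dp": [0,-0.004,0.045],"turn": [0,0,0],"grip": -1},{"dp": [0,-0.004,0.045],"turn": [0,0,0],"grip": -1},{"dp": [0,-0.004,0.045],"turn": [0,0,0],"grip": -1},{"dp": [0,-0.004,0.045],"turn": [0,0,0],"grip": -1}]}}

```text
clock: 20.8
position: [0.52, -0.09, 0.3031]
ee_rot: [0.499, 0.5, 0.501, -0.501]
contact_force: [0.4, 0.5, -1.8]
width: 0.0347
```

Request:
{"fn": "arm_command", "kwargs": {"targets": [{"dp": [0,-0.004,0.045],"turn": [0,0,0],"grip": -1},{"dp": [0,-0.004,0.045],"turn": [0,0,0],"grip": -1},{"dp": [0,-0.002,0.03],"turn": [0,0,0],"grip": -1},{"dp": [0,0,0.022],"turn": [0,0,0],"grip": -1},{"dp": [0.02,0,0],"turn": [0,0,0],"grip": -1},{"dp": [0.02,0,0],"turn": [0,0,0],"grip": -1},{"dp": [0.015,0,0],"turn": [0,0,0],"grip": -1},{"dp": [0,0,0],"turn": [0,0,0],"grip": -1}]}}

```text
clock: 21.6
position: [0.5094, -0.2297, 0.2461]
ee_rot: [0.497, 0.5, 0.503, -0.501]
contact_force: [0.2, 0.1, -2.4]
width: 0.0348
```

```bash
python3 look.py wrist17 .5109 -.2300 .192
```

```text
[ 0.5101 -0.23    0.2476] 0.034361581763042215 [ 0.4561 -0.5924 -1.6179] 21.65
[[-0.005   1.     -0.0012]
 [ 0.003  -0.0012 -1.    ]
 [-1.     -0.0051 -0.003 ]]
dp [0.0556 0.0011 0.0002]
```

View pics/wrist17.png

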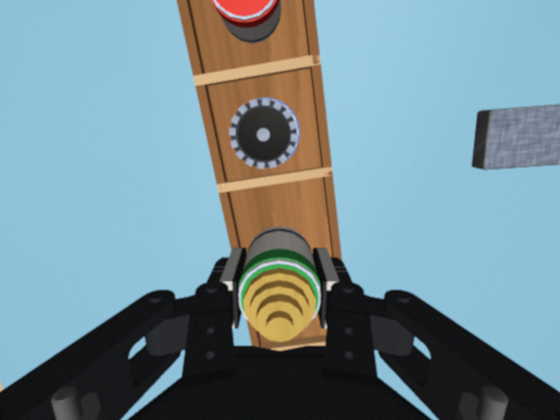

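Request:
{"fn": "arm_command", "kwargs": {"targets": [{"dp": [0.015,0,0],"turn": [0,0,0],"grip": -1},{"dp": [0.015,0,0],"turn": [0,0,0],"grip": -1},{"dp": [0.015,0,0],"turn": [0,0,0],"grip": -1},{"dp": [0.007,0,0],"turn": [0,0,0],"grip": -1},{"dp": [0.003,0,0],"turn": [0,0,0],"grip": -1},{"dp": [0,0,0],"turn": [0,0,0],"grip": -1},{"dp": [0,0,0],"turn": [0,0,0],"grip": -1},{"dp": [0,0,0],"turn": [0,0,0],"grip": -1}]}}

```text
clock: 22.45
position: [0.5114, -0.2307, 0.1958]
ee_rot: [0.5, 0.5, 0.499, -0.5]
contact_force: [0.5, 0.3, -1.3]
width: 0.0348
```

Request:
{"fn": "arm_command", "kwargs": {"targets": [{"dp": [0.002,0,0],"turn": [0,0,0],"grip": -1},{"dp": [0.001,0,0],"turn": [0,0,0],"grip": -1},{"dp": [0.001,0,0],"turn": [0,0,0],"grip": -1},{"dp": [0.0005,0,0],"turn": [0,0,0],"grip": -1},{"dp": [0,0,0],"turn": [0,0,0],"grip": -1},{"dp": [0,0,0],"turn": [0,0,0],"grip": -1}]}}

```text
clock: 23.05
position: [0.5111, -0.2305, 0.1918]
ee_rot: [0.5, 0.5, 0.5, -0.5]
contact_force: [-1.7, 1.3, 6.0]
width: 0.0347
```

Request:
{"fn": "arm_command", "kwargs": {"targets": [{"dp": [0,0,0],"turn": [0,0,0],"grip": 0.0},{"dp": [0,0,0],"turn": [0,0,0],"grip": 0.3},{"dp": [0,0,0],"turn": [0,0,0],"grip": 0.6},{"dp": [0,0,0],"turn": [0,0,0],"grip": 1},{"dp": [0,0,0],"turn": [0,0,0],"grip": 1},{"dp": [0,0,0],"turn": [0,0,0],"grip": 1}]}}

```text
clock: 23.65
position: [0.5111, -0.2305, 0.1905]
ee_rot: [-0.5, -0.5, -0.5, 0.5]
contact_force: [-0.4, 0.0, -0.6]
width: 0.0853
```

```bash
python3 look.py wrist18 .545 .3072 .295
```

```text
[ 0.5111 -0.2305  0.1905] 0.08542770223742616 [ 0.0459 -0.3376  0.2203] 23.7
[[-0.0001  1.     -0.001 ]
 [-0.     -0.001  -1.    ]
 [-1.     -0.0001  0.    ]]
dp [-0.1045  0.0333 -0.5377]
```

View pics/wrist18.png

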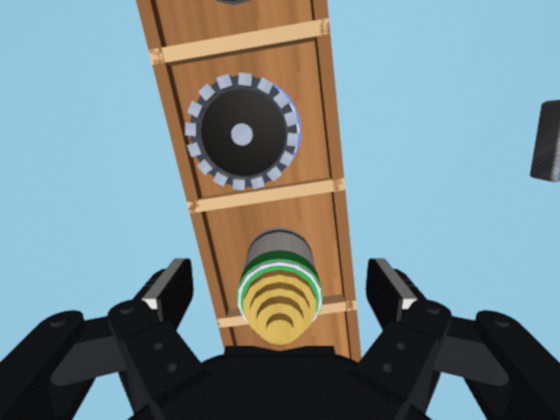

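Request:
{"fn": "arm_command", "kwargs": {"targets": [{"dp": [-0.015,0,0],"turn": [0,0,0],"grip": 1},{"dp": [-0.03,0,0],"turn": [0,0,0],"grip": 1},{"dp": [-0.035,0,0],"turn": [0,0,0],"grip": 1},{"dp": [-0.025,0.001,-0.03],"turn": [0,0,0],"grip": 1},{"dp": [0,0.003,-0.045],"turn": [0,0,0],"grip": 1},{"dp": [0,0.003,-0.045],"turn": [0,0,0],"grip": 1},{"dp": [0,0.003,-0.045],"turn": [0,0,0],"grip": 1},{"dp": [0,0.003,-0.045],"turn": [0,0,0],"grip": 1}]}}

```text
clock: 24.5
position: [0.5241, -0.0189, 0.2958]
ee_rot: [0.5, 0.501, 0.499, -0.5]
contact_force: [1.1, -0.9, 0.1]
width: 0.0855
```

Request:
{"fn": "arm_command", "kwargs": {"targets": [{"dp": [0,0.003,-0.045],"turn": [0,0,0],"grip": 1},{"dp": [0,0.003,-0.045],"turn": [0,0,0],"grip": 1},{"dp": [0,0.003,-0.045],"turn": [0,0,0],"grip": 1},{"dp": [0,0.003,-0.045],"turn": [0,0,0],"grip": 1},{"dp": [0,0.003,-0.045],"turn": [0,0,0],"grip": 1},{"dp": [0,0.003,-0.045],"turn": [0,0,0],"grip": 1},{"dp": [0,0.002,-0.038],"turn": [0,0,0],"grip": 1},{"dp": [0,0,-0.02],"turn": [0,0,0],"grip": 1}]}}

```text
clock: 25.3
position: [0.5445, 0.3106, 0.2954]
ee_rot: [0.5, 0.5, 0.5, -0.499]
contact_force: [-0.5, -0.2, -0.9]
width: 0.0854
```

Request:
{"fn": "arm_command", "kwargs": {"targets": [{"dp": [0,0,0],"turn": [0,0,0],"grip": 1},{"dp": [0,0,0],"turn": [0,0,0],"grip": 1},{"dp": [0,0,0],"turn": [0,0,0],"grip": 1}]}}

```text
clock: 25.6
position: [0.5446, 0.3065, 0.2954]
ee_rot: [-0.5, -0.5, -0.499, 0.501]
contact_force: [0.6, 0.6, -0.3]
width: 0.0852
```

```bash
python3 look.py wrist19 .545 .3072 .196
```

```text
[0.5447 0.3063 0.2955] 0.08532418921368876 [-0.2407  0.2346 -0.1422] 25.65
[[-0.0004  1.     -0.0022]
 [-0.0008 -0.0022 -1.    ]
 [-1.     -0.0004  0.0008]]
dp [ 0.0995  0.0004 -0.001 ]
```

View pics/wrist19.png

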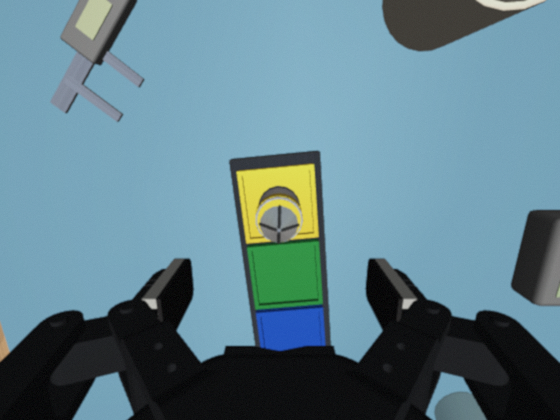

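Request:
{"fn": "arm_command", "kwargs": {"targets": [{"dp": [0.02,0,-0.0005],"turn": [0,0,0],"grip": 1},{"dp": [0.025,0,0],"turn": [0,0,0],"grip": 1},{"dp": [0.025,0,0],"turn": [0,0,0],"grip": 1},{"dp": [0.02,0,0],"turn": [0,0,0],"grip": 1},{"dp": [0.01,0,0],"turn": [0,0,0],"grip": 1},{"dp": [0,0,0],"turn": [0,0,0],"grip": 1},{"dp": [0,0,0],"turn": [0,0,0],"grip": 1}]}}

```text
clock: 26.35
position: [0.5452, 0.3076, 0.1963]
ee_rot: [0.5, 0.501, 0.499, -0.5]
contact_force: [0.9, 0.1, 0.7]
width: 0.0855
```

```bash
python3 look.py wrist20 .545 .3072 .196
```

```text
[0.5453 0.3078 0.1967] 0.08522264337195758 [ 0.614  -0.0651  0.0769] 26.4
[[ 0.0021  1.     -0.0016]
 [ 0.0008 -0.0016 -1.    ]
 [-1.      0.0021 -0.0008]]
dp [ 0.0007 -0.0003  0.0006]
```

View pics/wrist20.png

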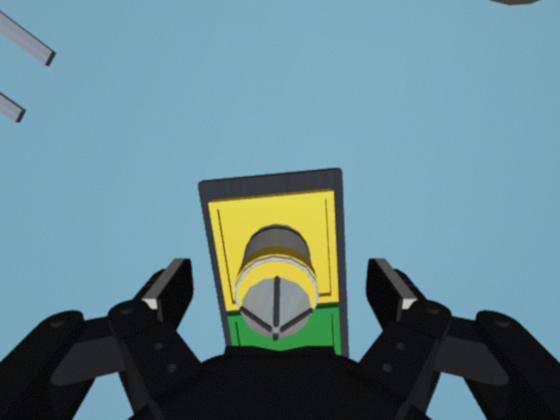

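Request:
{"fn": "arm_command", "kwargs": {"targets": [{"dp": [0.0005,-0.001,-0.001],"turn": [0,0,0],"grip": -0.3},{"dp": [0,0,0],"turn": [0,0,0],"grip": -0.6},{"dp": [0,0,0],"turn": [0,0,0],"grip": -1},{"dp": [0,0,0],"turn": [0,0,0],"grip": -1},{"dp": [0,0,0],"turn": [0,0,0],"grip": -1},{"dp": [0,0,0],"turn": [0,0,0],"grip": -1},{"dp": [0,0,0],"turn": [0,0,0],"grip": -1}]}}

```text
clock: 27.1
position: [0.544, 0.3091, 0.1958]
ee_rot: [0.5, 0.501, 0.5, -0.5]
contact_force: [-0.1, -0.3, 4.7]
width: 0.0345
```

Request:
{"fn": "arm_command", "kwargs": {"targets": [{"dp": [-0.01,0,0],"turn": [0,0,0],"grip": -1},{"dp": [-0.02,0,0],"turn": [0,0,0],"grip": -1},{"dp": [-0.03,0,0],"turn": [0,0,0],"grip": -1},{"dp": [-0.03,0,0],"turn": [0,0,0],"grip": -1},{"dp": [-0.02,0,0],"turn": [0,0,0],"grip": -1},{"dp": [0,0,0],"turn": [0,0,0],"grip": -1}]}}

```text
clock: 27.7
position: [0.5444, 0.3093, 0.308]
ee_rot: [0.501, 0.502, 0.499, -0.498]
contact_force: [0.6, 0.9, -2.8]
width: 0.0349
```

```bash
python3 look.py wrist21 .5213 -.2994 .305
```

```text
[0.5437 0.309  0.3059] 0.03443805823323092 [-0.6039 -0.6594 -3.1672] 27.75
[[ 0.0018  1.     -0.001 ]
 [ 0.0006 -0.001  -1.    ]
 [-1.      0.0018 -0.0006]]
dp [ 0.0005 -0.0218  0.6084]
```

View pics/wrist21.png

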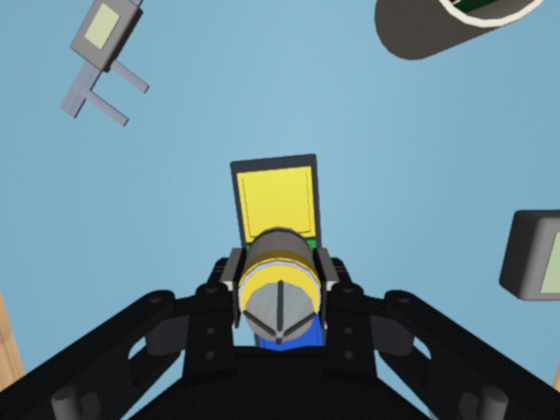

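Request:
{"fn": "arm_command", "kwargs": {"targets": [{"dp": [0,-0.001,0.02],"turn": [0,0,0],"grip": -1},{"dp": [0,-0.0015,0.04],"turn": [0,0,0],"grip": -1},{"dp": [0,-0.0015,0.045],"turn": [0,0,0],"grip": -1},{"dp": [0,-0.0015,0.045],"turn": [0,0,0],"grip": -1},{"dp": [0,-0.0015,0.045],"turn": [0,0,0],"grip": -1},{"dp": [0,-0.0015,0.045],"turn": [0,0,0],"grip": -1},{"dp": [0,-0.0015,0.045],"turn": [0,0,0],"grip": -1},{"dp": [0,-0.0015,0.045],"turn": [0,0,0],"grip": -1}]}}

```text
clock: 28.55
position: [0.5302, -0.0233, 0.3031]
ee_rot: [-0.499, -0.499, -0.501, 0.501]
contact_force: [1.5, 0.5, -2.9]
width: 0.0346
```

Request:
{"fn": "arm_command", "kwargs": {"targets": [{"dp": [0,-0.0015,0.045],"turn": [0,0,0],"grip": -1},{"dp": [0,-0.0015,0.045],"turn": [0,0,0],"grip": -1},{"dp": [0,-0.0015,0.045],"turn": [0,0,0],"grip": -1},{"dp": [0,-0.0015,0.045],"turn": [0,0,0],"grip": -1},{"dp": [0,-0.0015,0.045],"turn": [0,0,0],"grip": -1},{"dp": [0,-0.0015,0.035],"turn": [0,0,0],"grip": -1},{"dp": [0,-0.001,0.018],"turn": [0,0,0],"grip": -1},{"dp": [0,0,0],"turn": [0,0,0],"grip": -1}]}}

```text
clock: 29.35
position: [0.5204, -0.3014, 0.3032]
ee_rot: [-0.498, -0.501, -0.5, 0.502]
contact_force: [-0.4, 1.1, -2.5]
width: 0.0345
```

Request:
{"fn": "arm_command", "kwargs": {"targets": [{"dp": [0.02,0,0],"turn": [0,0,0],"grip": -1},{"dp": [0.02,0,0],"turn": [0,0,0],"grip": -1},{"dp": [0.015,0,0],"turn": [0,0,0],"grip": -1},{"dp": [0,0,0],"turn": [0,0,0],"grip": -1},{"dp": [0,0,0],"turn": [0,0,0],"grip": -1}]}}

```text
clock: 29.85
position: [0.5214, -0.2978, 0.2497]
ee_rot: [0.499, 0.5, 0.501, -0.5]
contact_force: [0.2, 0.6, -2.7]
width: 0.0345
```

```bash
python3 look.py wrist22 .5213 -.2994 .192
```

```text
[ 0.5217 -0.2983  0.2505] 0.03451793011009675 [-0.5681 -0.3718 -3.1631] 29.9
[[ 0.0001  1.     -0.0002]
 [ 0.0002 -0.0002 -1.    ]
 [-1.      0.0001 -0.0002]]
dp [ 0.0585 -0.0004  0.0011]
```

View pics/wrist22.png

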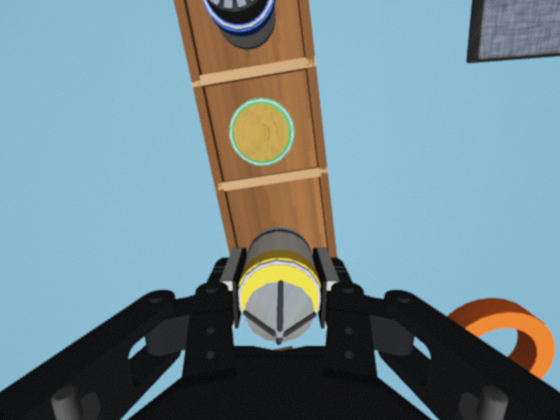

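Request:
{"fn": "arm_command", "kwargs": {"targets": [{"dp": [0.015,0,0],"turn": [0,0,0],"grip": -1},{"dp": [0.015,0,0],"turn": [0,0,0],"grip": -1},{"dp": [0.015,0,0],"turn": [0,0,0],"grip": -1},{"dp": [0.008,0,0],"turn": [0,0,0],"grip": -1},{"dp": [0.003,0,0],"turn": [0,0,0],"grip": -1},{"dp": [0.001,0,0],"turn": [0,0,0],"grip": -1},{"dp": [0,0,0],"turn": [0,0,0],"grip": -1},{"dp": [0,0,0],"turn": [0,0,0],"grip": -1}]}}

```text
clock: 30.7
position: [0.5218, -0.2992, 0.1939]
ee_rot: [0.5, 0.5, 0.499, -0.5]
contact_force: [1.0, 0.2, -2.8]
width: 0.0349
```

Request:
{"fn": "arm_command", "kwargs": {"targets": [{"dp": [0.001,0,0],"turn": [0,0,0],"grip": -1},{"dp": [0.001,0,0],"turn": [0,0,0],"grip": -1},{"dp": [0.0006,0,0],"turn": [0,0,0],"grip": -1},{"dp": [0,0,0],"turn": [0,0,0],"grip": -1},{"dp": [0,0,0],"turn": [0,0,0],"grip": -1}]}}

```text
clock: 31.2
position: [0.5217, -0.2991, 0.1918]
ee_rot: [0.5, 0.5, 0.499, -0.5]
contact_force: [-1.2, 1.0, 5.1]
width: 0.0349
```

Request:
{"fn": "arm_command", "kwargs": {"targets": [{"dp": [0,0,0],"turn": [0,0,0],"grip": 0.0},{"dp": [0,0,0],"turn": [0,0,0],"grip": 0.3},{"dp": [0,0,0],"turn": [0,0,0],"grip": 0.6},{"dp": [0,0,0],"turn": [0,0,0],"grip": 1},{"dp": [0,0,0],"turn": [0,0,0],"grip": 1},{"dp": [0,0,0],"turn": [0,0,0],"grip": 1}]}}

```text
clock: 31.8
position: [0.5216, -0.299, 0.1904]
ee_rot: [-0.5, -0.5, -0.5, 0.5]
contact_force: [0.4, 0.2, 0.4]
width: 0.0856
```

Request:
{"fn": "arm_command", "kwargs": {"targets": [{"dp": [-0.015,0,0],"turn": [0,0,0],"grip": 1},{"dp": [-0.03,0,0],"turn": [0,0,0],"grip": 1},{"dp": [-0.035,0,0],"turn": [0,0,0],"grip": 1},{"dp": [-0.035,0,0],"turn": [0,0,0],"grip": 1},{"dp": [-0.04,-0.03,0],"turn": [0,0,0],"grip": 1},{"dp": [-0.03,-0.03,0.01],"turn": [0,0,0],"grip": 1},{"dp": [-0.02,-0.03,0.01],"turn": [0,0,0],"grip": 1},{"dp": [0,-0.02,0],"turn": [0,0,0],"grip": 1}]}}

```text
clock: 32.6
position: [0.4105, -0.3201, 0.3991]
ee_rot: [0.502, 0.5, 0.497, -0.501]
contact_force: [-0.7, 0.1, 0.6]
width: 0.0854
```

Request:
{"fn": "arm_command", "kwargs": {"targets": [{"dp": [0,0,0],"turn": [0,0,0],"grip": 1},{"dp": [0,0,0],"turn": [0,0,0],"grip": 1},{"dp": [0,0,0],"turn": [0,0,0],"grip": 1},{"dp": [0,0,0],"turn": [0,0,0],"grip": 1},{"dp": [0,0,0],"turn": [0,0,0],"grip": 1}]}}

```text
clock: 33.1
position: [0.4123, -0.3188, 0.3949]
ee_rot: [0.5, 0.5, 0.5, -0.5]
contact_force: [-0.2, -0.4, 0.6]
width: 0.0853
```

Run:
```python
from rig import manip
import cv2
from h import *
for n in("top","scene","wrist"):
    im=manip.get_image(n); cv2.imwrite(f"pics/{n}_end.png",im[:,:,::-1])
print(manip.get_state()["clock"],manip.get_state()["position"])
a=cv2.imread("pics/top_end.png")[165:255,285:475]; cv2.imwrite("pics/top_endz.png",cv2.resize(a,None,fx=4,fy=4,interpolation=cv2.INTER_CUBIC))
a=cv2.imread("pics/scene_end.png")[130:230,150:300]; cv2.imwrite("pics/scene_endz.png",cv2.resize(a,None,fx=5,fy=5,interpolation=cv2.INTER_CUBIC))
```

```text
33.25 [ 0.41194114 -0.31880251  0.39517586]
```

View pics/top_endz.png

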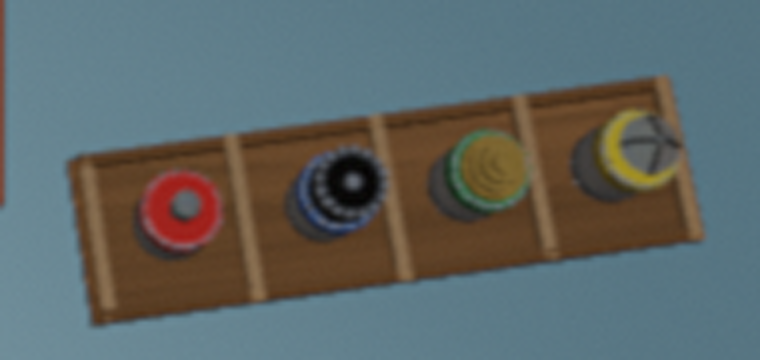

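View pics/scene_endz.png

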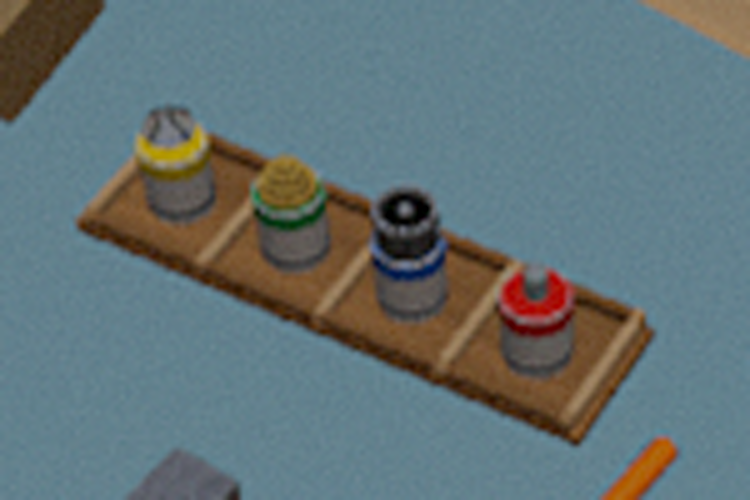

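View pics/wrist_end.png

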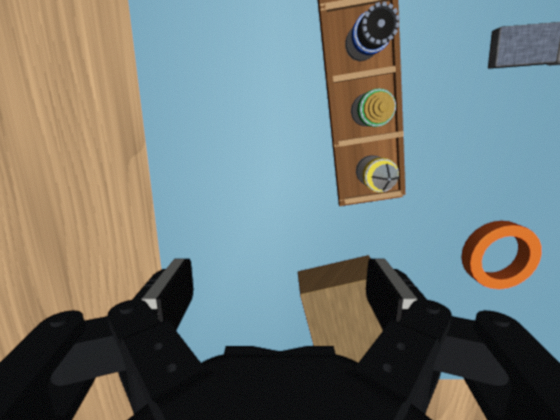

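Run:
```python
from rig import manip
from h import *
np.set_printoptions(precision=4,suppress=True)
c=manip.calibration("top"); p=[.5057,-.1951,.1494]
for n,P in [("r",(180,211)),("b",(339,193)),("g",(487,171)),("y",(638,150))]:
    X=ray(c,np.array((285,165))+(np.array(P)+.5)/4-.5,.052); d=X[:2]-p[:2]
    print(n,X,"rack xy",np.cos(p[2])*d[0]+np.sin(p[2])*d[1],-np.sin(p[2])*d[0]+np.cos(p[2])*d[1])
```

```text
r [ 0.4911 -0.0904  0.052 ] rack xy 0.0011197005758977353 0.10572732880163155
b [ 0.5005 -0.1623  0.052 ] rack xy -0.0002691060144787757 0.033193257086342305
g [ 0.5117 -0.2299  0.052 ] rack xy 0.0008017062624157438 -0.035309590323423005
y [ 0.5227 -0.2994  0.052 ] rack xy 0.0012461537496561113 -0.10567595515014393
```

All four tools are within 2 mm of their bay centres, upright, and the gripper is clear. I'll hand the job in.

```bash
python3 -c "
from rig import manip
print(manip.sign_off())"
```

```text
the job is handed in; nothing more can be done
None
```

I moved all four tools into the rack in reverse order and handed the job in at about 33 s of the 96 s allowed. The tray read yellow, green, blue, red from left to right; the rack now reads red, blue, green, yellow. I lowered each tool until the measured force showed it resting on the bay floor (5 to 7 N) before opening the fingers.

In the final top picture each tool is within 2 mm of its bay centre along both rack axes. The top, scene and wrist pictures show the tools standing upright; the wrist view missed red. The gripper is open and clear of everything.

No check failed. The small disagreements were 2 to 3 mm between the top-camera and wrist-camera positions before the grasps, and an early rack fit that assumed the wrong end-wall edge, which I corrected. I did not measure the tilt angles numerically. The sign-off gave no verdict.

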